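# Set the stop collar of a calibration syringe

### The arm

A 6-joint arm with a two-finger parallel gripper is mounted at the origin on a cart in front of the work surface, level with it; the furniture and walls round the work are solid. World frame = base frame: x ahead of the robot, y to its left, z up, the work surface at z = 0. Lengths are in m, angles in degrees, forces in N, time in s.
With the tool pointing down it reaches from about 0.4 to 0.825 m from the base axis. Payload 7 kg.
Tool frame: the origin (TCP) lies on the centre line of the jaws, within the pads' length; the fingertips stand 22 mm ahead of it and the grasp point (between the pads) lies 3 mm ahead of it (ctrl.finger_overhang is the distance from the TCP to the fingertips, in m); z points along the fingers, y is the line along which they close (so a half turn about z gives the same grasp; the last joint's range is limited). The gripper opens to 88 mm and grips with 3 to 60 N. Pads are 19 mm wide; open, the fingers measure 130 mm over their backs; the gripper's body (78 mm by 193 mm) begins 47 mm behind the grasp point.
Start: joints at [-51.675, 20.546, 0.682, 0, -70.136, -16.507], TCP at [0.251, -0.627, 0.249] pointing down, gripper open.
Joint ranges: [-176.03, 176.03], [-82.01, 121.73], [-58.28, 71.71], [-173.87, 95.51], [-174.79, -0.11], [-173.66, 173.66]. Speed limits (degrees/s): [136.94, 136.94, 172.46, 180, 180, 180].

### API

Orientations are given as [roll, pitch, yaw] about the fixed x, y, z axes, in that order (R = Rz(yaw) Ry(pitch) Rx(roll)).
In Python, from plant import ctrl gives the robot as it stands. The module is installed in compiled form; this text tells all that it offers.
- The arm moves only by the shell command python3 -m creep 'ROWS'. ROWS is JSON, a list of rows, each an object with "grip": the closure, from 0 (fully open) to 1 (shut); "delta_pos": the shift along the tool's x, y, z scaled (see below), a list of three; "rotation": the turn, a rotation vector about the tool's x, y, z scaled (see below), a list of three. A call has 1 to 5 rows; each row is the pose to reach, as a shift and turn from the pose commanded when the call began, along the tool's axes at that moment; what a row does not reach only later rows make up. The controller multiplies each number of a shift by 10 cm and each number of a turn by pi/2 rad. A row lasts 1/10 s, in which the tool goes at most 50 mm and 8.59 degrees, less where a joint would pass 70% of its speed; a pose out of reach is approached as far as the arm can. A call with a number of a shift or a turn outside -1 to 1 is refused whole. A call with a gripper value outside its range is refused whole. The fingers move at their own pace and stop on an object; the grip force is fixed at half the most. Time passes only in rows, so rows that repeat a pose let the fingers close. It gives the time, the measured TCP pose, the force, the opening and the grip force at its end, in the units of the state.
- ctrl.get_obs(): the state, without advancing time (a new reading comes with each control period).
- ctrl.snapshot(name): name is "side" or "top"; returns a dict with "color" (400x640x3 uint8, red, green, blue), "intrinsics" (3x3 intrinsics, pixels), "R" (3x3) and "t" (3): a world point X has camera coordinates R X + t. Camera axes: x right, y down, z forward; pixel columns grow to the right and rows downward; lengths in m; the calibration is good to about 2 mm. A picture is of the moment at which its call begins. There is no depth.
- ctrl.close_job(): hands the job in; it is judged then, once.
The state is a dict: "clock": time; "joint_pos": joint angles; "qvel": joint speeds; "tau": joint torques, N m; "tool_pos": TCP position; "orientation": TCP orientation; "force": force on the tool from outside, world axes, zero at the start; "moment": the same for the moment, N m; "opening": finger opening in m; "gripper_force": force on a finger pad.
Only numpy, scipy, OpenCV 4.12 (cv2) and the standard library are available. Lean on these libraries where they do the work, as an engineer would, in place of code of your own. Each camera call takes 0.05 s, during which the arm holds its last target. There are 200 camera calls.

### The job

Set the calibration syringe in its cradle to its reduced stroke: loosen the star knob of the stop collar, slide the collar along the plunger rod until its barrel-side face lies at the double ring, and tighten the knob again until it comes up solid. Then push the T handle in until the collar bears firmly on the syringe's end cap, with the collar still at the double ring. Leave the other things on the desk where they are.

Things in the scene. Friction and masses are not known exactly. Their poses are not given: they have to be found in the camera images.
- cal_syringe: Cradle and barrel, fast on the desk: grey base plate 262 x 116 mm, clear barrel 73 mm across, white round end caps 86 mm across, top 105 mm high. Frame: origin on the desk straight below the rear cap's rod-side face; +x along the syringe from T handle to barrel (the way to push in; port ends at x = 276 mm), z up. The syringe's axis is 62 mm above the desk.
- plunger: Steel rod 16 mm across on the syringe's axis, with black ring marks (one double, two lines 6 mm apart; the rest single) and a black level T handle (bar 22 mm thick, 100 mm long, square to the rod, 180 mm behind the origin). Slides up to 150 mm in along the syringe's +x against 6 N of seal friction. Origin on the axis, at the cap's face when fully out.
- double_ring (a point): Middle of the double ring on the rod, on the axis; 70 mm in front of the cap's face (on the handle's side) when the plunger is fully out.
- handle_back (a point): Point on the axis at the rear of the T handle, 191 mm behind the plunger's origin, 62 mm above the desk: a push from behind meets it here.
- stop_collar: Aluminium collar on the rod, 38 mm across, 24 mm long, with the star knob standing on top. With the knob loose it slides along the rod (about 1 N); with it tight it moves only together with the plunger. Origin as collar_face.
- collar_face (a point): Middle of the collar's barrel-side face, on the axis: the face that goes to the double ring and later meets the end cap. The collar's other face is 24 mm behind it.
- clamp_knob: Black six-lobed star knob on the collar, upright axis; from above, anticlockwise loosens. 38 mm from lobe to lobe (one on its x axis, then every 60 degrees), 34 mm over the hollows; grip 95 to 113 mm above the desk. Starts tight; the collar comes free after 1 to 2 rad. Turning takes 0.1 to 0.2 N m; fully tight, about 2.2 rad from first bite, it stops dead. Needs regrasps.
- knob_grip (a point): Middle of the star knob on its axis, 104 mm above the desk: the point to grip from above.
- clamp_screw: The screw below the knob, inside the collar: its tip presses on the rod when the knob is tightened (not reachable).
- rear_cap: Rear end cap of the syringe, white disc 86 mm across and 22 mm thick through which the rod passes; the collar's stop.
- cap_face (a point): Middle of the rear cap's rod-side face, on the axis.
- cal_tube: Bystander: black ribbed adaptor 52 mm across, 82 mm tall, standing in front of the barrel. Origin at the middle of its underside.
- mouthpiece_4: Bystander: white cardboard tube 30 mm across, 62 mm long, lying in front of the barrel.
- pen_2: Bystander: pen 145 mm long, lying behind the rod.
- mouse: Bystander: black computer mouse 115 x 55 x 36 mm on its pad, right of the T handle.

How it is judged:
By the outcome, as a careful person would: the job done as asked, in the order asked, and still so for the second after the job is handed in, with the robot touching nothing.
It also fails if it takes over 72 s, if anything falls off the work surface, if the arm or the gripper's body presses on something with over 40 N, if the wrist force passes 120 N, or if a joint passes its speed limit or range.

## Working session

There is one attempt and no reset: what is moved stays moved. The work goes in short steps, Python scripts to look and compute and a shell command to move; the robot and the scene stay as the last step left them, time stands still between calls to the robot, and variables do not carry over. Pictures are saved under pics/ and viewed, at most 12 in all, crops included, and the job is handed in when it is done.

```bash
mkdir -p pics
python3 - <<'E'
from plant import ctrl
import cv2
for n in ("top","side"):
    s=ctrl.snapshot(n); cv2.imwrite(f"pics/{n}0.png",s["color"][:,:,::-1])
    print(n,s["intrinsics"],s["R"],s["t"])
print(ctrl.get_obs(),ctrl.finger_overhang)
E
```

```text
top [[443.77410523   0.         324.20376061]
 [  0.         443.77410523 204.01525433]
 [  0.           0.           1.        ]] [[-0.00497369 -0.99974005  0.02225078]
 [-0.99500984  0.00273029 -0.09973952]
 [ 0.09965284 -0.02263582 -0.99476476]] [0.01213571 0.55177115 0.92019193]
side [[480.49421348   0.         322.67646202]
 [  0.         480.49421348 201.92752675]
 [  0.           0.           1.        ]] [[-0.98505486 -0.17163696 -0.01441124]
 [-0.12398751  0.76468205 -0.63236734]
 [ 0.11955762 -0.62112971 -0.77453461]] [0.55315611 0.10398348 0.9798666 ]
{'clock': 0.1, 'joint_pos': array([-5.16737161e+01,  2.05875774e+01,  6.39905856e-01, -1.91719745e-02,
       -7.01348525e+01, -1.65067817e+01]), 'qvel': array([ 0.04794356, -0.11140137,  0.10542094,  0.11939182,  0.02024777,
       -0.0612304 ]), 'tau': array([-1.60344749e-03, -5.84160340e+01,  2.93753529e+01,  7.01553494e+00,
        1.01760085e-02, -5.83852352e-05]), 'tool_pos': array([ 0.25072654, -0.62628043,  0.24771576]), 'orientation': array([ 1.79915756e+02, -6.16874220e-03, -1.58187021e+02]), 'force': array([ 0.47400698, -0.45090446, -0.55245636]), 'moment': array([-0.0059401 , -0.00551885,  0.00278476]), 'gripper_force': 0.0, 'opening': 0.08788345234531282} 0.022
```

View pics/top0.png

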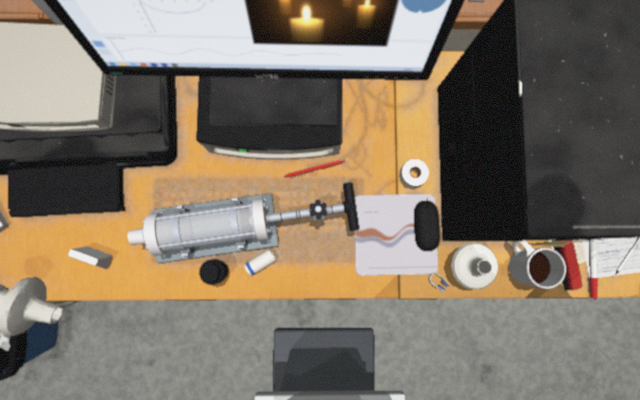

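View pics/side0.png

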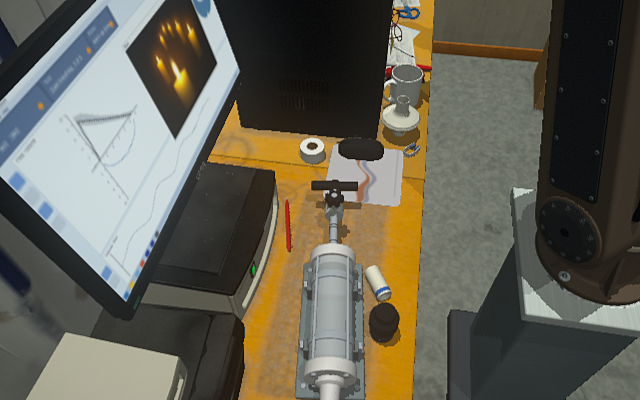

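The top view shows the rod running from the cap (270,213) to the T handle (350,207), with the knob near (318,209). The side view shows the knob close to the handle, at about (335,200). I'll enlarge both.

```bash
cat > h.py <<'E'
import numpy as np, cv2
from plant import ctrl
def ray(s,px,z):
    K,R,t=s["intrinsics"],np.array(s["R"]),np.array(s["t"])
    d=R.T@np.linalg.inv(K)@[px[0],px[1],1.]; c=-R.T@t
    return c+d*(z-c[2])/d[2]
def proj(s,X):
    p=s["intrinsics"]@(np.array(s["R"])@X+s["t"]); return p[:2]/p[2]
E
python3 - <<'E'
import cv2,numpy as np
a=cv2.imread("pics/top0.png")[180:250,240:370]; b=cv2.imread("pics/side0.png")[165:265,285:385]
cv2.imwrite("pics/c0.png",np.vstack([cv2.resize(a,None,fx=5,fy=5,interpolation=cv2.INTER_CUBIC)]))
from h import *
s=ctrl.snapshot("top")
for p,z in [((318,209.5),.11),((350,207),.073),((263,215),.105)]: print(ray(s,p,z))
E
```

```text
[0.53285428 0.02400817 0.11      ]
[ 0.54100731 -0.04139875  0.073     ]
[0.52285753 0.13118631 0.105     ]
```

View pics/c0.png

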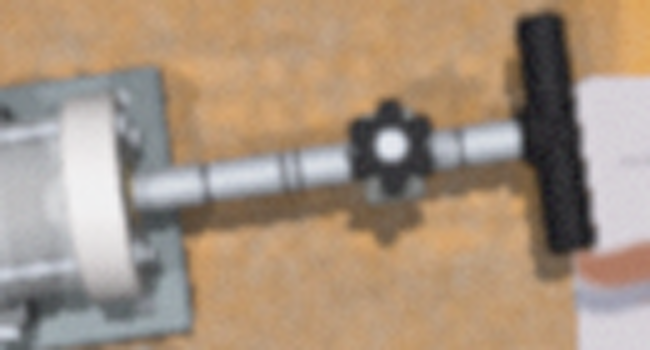

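The rod's black double ring is at crop (291,170), which is px (298.2,214). The knob centre is at px (318.0,209.2), with lobes about vertical in the image. The T bar centre is near px (351.2,206.4).

```bash
cat >> h.py <<'E'
def knob(s,box=(300,195,336,228),thr=75):
    x0,y0,x1,y1=box; g=cv2.cvtColor(s["color"],cv2.COLOR_RGB2GRAY)[y0:y1,x0:x1]
    m=(g<thr).astype(np.uint8)
    n,l,st,c=cv2.connectedComponentsWithStats(m); i=1+np.argmax(st[1:,4])
    k,_=cv2.findContours((l==i).astype(np.uint8),cv2.RETR_EXTERNAL,cv2.CHAIN_APPROX_NONE)
    k=max(k,key=cv2.contourArea)[:,0]; c=cv2.minEnclosingCircle(k)[0]
    f=np.zeros_like(m); cv2.fillPoly(f,[k],1); yy,xx=np.nonzero(f); cx,cy=xx.mean(),yy.mean()
    P=np.array([ray(s,(x+x0,y+y0),.105)[:2] for x,y in zip(xx,yy)]); d=P-P.mean(0)
    r=np.hypot(*d.T); a=np.arctan2(d[:,1],d[:,0])
    ph=np.angle((r**6*np.exp(6j*a)).sum())/6
    return P.mean(0),np.degrees(ph),len(xx)
E
python3 - <<'E'
from h import *
s=ctrl.snapshot("top"); im=s["color"]
hsv=cv2.cvtColor(im,cv2.COLOR_RGB2HSV)
pts=[]
for c in list(range(271,280))+list(range(284,296))+[301,302,303,304,305,306]+list(range(334,344)):
    col=hsv[195:228,c]; m=(col[:,1]<60)&(col[:,2]>110)
    r=np.nonzero(m)[0]
    if len(r)>3: pts.append((c,r.mean()+195,len(r)))
print([(c,round(float(r),1),n) for c,r,n in pts])
P=np.array([ray(s,(c,r),.064)[:2] for c,r,n in pts])
vx,vy,x0,y0=cv2.fitLine(P.astype(np.float32),cv2.DIST_HUBER,0,.001,.001).ravel()
u=np.array([vx,vy]); u*=np.sign(u[1]); print("axis",u,np.degrees(np.arctan2(u[1],u[0])),"pt",x0,y0)
k=knob(s); print("knob",k)
n=np.array([-u[1],u[0]]);o=np.array([x0,y0])
for nm,p,z in [("knob",(318,209.2),.113),("ring",(298.2,214),.07),("T",(351.2,206.4),.073),("capedge",(267,219),.08)]:
    X=ray(s,p,z)[:2]; print(nm,X,"s",(X-o)@u,"off",(X-o)@n)
print("device",ray(s,(270,155),0.02),ray(s,(270,150),.1))
s2=ctrl.snapshot("side")
big=cv2.resize(s2["color"][170:260,300:370,::-1],None,fx=6,fy=6,interpolation=cv2.INTER_CUBIC); cv2.imwrite("pics/c1.png",big)
E
```

```text
[(271, 209.3, 29), (272, 210.7, 26), (273, 214.4, 19), (274, 218.7, 13), (275, 218.5, 10), (276, 217.7, 9), (277, 216.5, 8), (278, 216.0, 9), (279, 216.0, 9), (284, 215.5, 8), (285, 215.5, 8), (286, 215.5, 8), (287, 215.5, 8), (288, 215.0, 9), (289, 215.0, 9), (290, 215.0, 9), (291, 215.0, 9), (292, 214.5, 8), (293, 214.0, 9), (294, 214.0, 9), (295, 214.0, 9), (301, 213.0, 9), (302, 213.0, 9), (303, 213.0, 9), (304, 213.0, 9), (305, 213.0, 9), (306, 213.0, 9), (334, 209.0, 9), (335, 209.0, 9), (336, 208.5, 8), (337, 208.0, 9), (338, 208.0, 9), (339, 208.0, 9), (340, 208.0, 9), (341, 208.0, 9), (342, 207.5, 8), (343, 207.5, 6)]
axis [-0.1327403   0.99115086] 97.627975 pt 0.52910215 0.059577122
knob (array([0.53387927, 0.02438437]), np.float64(1.9472963546623352), 199)
knob [0.53317485 0.02403206] s -0.03577113289853116 off 0.0006815979955731708
ring [0.52730828 0.0639216 ] s 0.004544147111664212 off 0.001201301851882881
T [ 0.54222584 -0.04385645] s -0.10426031358384834 off 0.0007222413825490525
capedge [0.5166875 0.1260053] s 0.06748826847321276 off 0.0034870949260832067
device [0.65979892 0.12697666 0.02      ] [0.65286689 0.11900653 0.1       ]
```

View pics/c1.png

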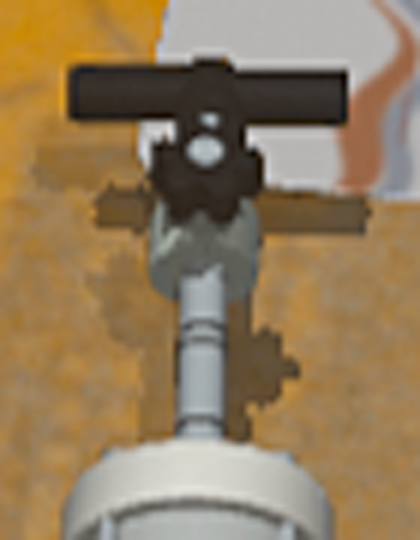

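The side view confirms the collar sits near the handle, with the double ring further towards the cap. The collar has to slide about 28 mm. First I'll go round the PC tower to a point in front of the knob.

```bash
R='python3 -m creep'
for i in 1 2 3 4 5; do :; done
python3 -m creep '[{"grip":0,"delta_pos":[-0.742,0.944,0],"rotation":[0,0,0]},{"grip":0,"delta_pos":[-0.742,0.944,0],"rotation":[0,0,0]},{"grip":0,"delta_pos":[-0.742,0.944,0],"rotation":[0,0,0]}]'
python3 -m creep '[{"grip":0,"delta_pos":[-0.742,0.944,0],"rotation":[0,0,0]},{"grip":0,"delta_pos":[-0.742,0.944,0],"rotation":[0,0,0]},{"grip":0,"delta_pos":[-0.742,0.944,0],"rotation":[0,0,0]}]'
python3 -m creep '[{"grip":0,"delta_pos":[-0.742,0.944,0],"rotation":[0,0,0]},{"grip":0,"delta_pos":[-0.742,0.944,0],"rotation":[0,0,0]},{"grip":0,"delta_pos":[-0.742,0.944,0],"rotation":[0,0,0]}]'
python3 -m creep '[{"grip":0,"delta_pos":[-0.742,0.944,0],"rotation":[0,0,0]},{"grip":0,"delta_pos":[-0.742,0.944,0],"rotation":[0,0,0]},{"grip":0,"delta_pos":[-0.742,0.944,0],"rotation":[0,0,0]}]'
python3 -m creep '[{"grip":0,"delta_pos":[-0.742,0.944,0],"rotation":[0,0,0]},{"grip":0,"delta_pos":[-0.742,0.944,0],"rotation":[0,0,0]},{"grip":0,"delta_pos":[-0.742,0.944,0],"rotation":[0,0,0]},{"grip":0,"delta_pos":[-0.742,0.944,0],"rotation":[0,0,0]}]'
cat >> h.py <<'E'
from scipy.spatial.transform import Rotation as Ro
def to(p,yaw=None):
    o=ctrl.get_obs(); R=Ro.from_euler("xyz",o["orientation"],degrees=True)
    d=R.inv().apply(np.array(p)-o["tool_pos"])/.1
    r=(0,0,0) if yaw is None else (R.inv()*Ro.from_euler("xyz",[180,0,yaw],degrees=True)).as_rotvec()/(np.pi/2)
    print("clock",o["clock"],"pos",o["tool_pos"].round(4),"rpy",o["orientation"].round(2),"q",o["joint_pos"].round(1),"F",o["force"].round(1),"M",o["moment"].round(2),"op",o["opening"],o["gripper_force"]); print("delta",np.round(d,3),"rot",np.round(r,3))
E
python3 -c "
from h import *
to((.5335,.0242,.16),-178)"
```

```text
clock: 0.55
tool_pos: [0.2849, -0.5085, 0.2486]
orientation: [180.0, 0.0, -158.1]
force: [-0.2, -1.1, 1.0]
opening: 0.0875
gripper_force: 0.0
clock: 0.85
tool_pos: [0.3187, -0.3932, 0.2489]
orientation: [-180.0, 0.1, -158.1]
force: [0.1, -0.1, 1.0]
opening: 0.0879
gripper_force: 0.0
clock: 1.15
tool_pos: [0.3525, -0.2783, 0.2489]
orientation: [-180.0, 0.1, -158.1]
force: [0.7, -0.1, 0.6]
opening: 0.0873
gripper_force: 0.0
clock: 1.45
tool_pos: [0.3866, -0.163, 0.2489]
orientation: [-180.0, 0.1, -158.1]
force: [1.2, 0.8, -0.0]
opening: 0.0877
gripper_force: 0.0
clock: 1.85
tool_pos: [0.4206, -0.0482, 0.2487]
orientation: [180.0, 0.0, -158.0]
force: [-0.5, 0.1, -0.6]
opening: 0.0877
gripper_force: 0.0
clock 1.85 pos [ 0.4206 -0.0482  0.2487] rpy [ 1.8000e+02  4.0000e-02 -1.5798e+02] q [ 20.4  -4.2 -28.9  -0.  -65.2 -88.4] F [-0.5  0.1 -0.6] M [-0.06  0.05 -0.02] op 0.08768289945640607 0.0
delta [-1.318  0.248  0.888] rot [0.    0.    0.222]
```

```bash
python3 -m creep '[{"grip":0,"delta_pos":[-0.66,0.124,0],"rotation":[0,0,0]},{"grip":0,"delta_pos":[-0.66,0.124,0],"rotation":[0,0,0]}]' | tail -1
python3 -m creep '[{"grip":0,"delta_pos":[-0.66,0.124,0],"rotation":[0,0,0.11]},{"grip":0,"delta_pos":[-0.66,0.124,0.3],"rotation":[0,0,0.222]},{"grip":0,"delta_pos":[-0.66,0.124,0.8],"rotation":[0,0,0.222]},{"grip":0,"delta_pos":[-0.66,0.124,0.8],"rotation":[0,0,0.222]},{"grip":0,"delta_pos":[-0.66,0.124,0.8],"rotation":[0,0,0.222]}]'
python3 -c "
from h import *
to((.5335,.0242,.107),-178)
s=ctrl.snapshot('top'); cv2.imwrite('pics/t1.png',cv2.resize(s['color'][150:270,220:420,::-1],None,fx=4,fy=4))"
```

```text
gripper_force: 0.0
clock: 2.55
tool_pos: [0.5329, 0.0206, 0.1688]
orientation: [-179.9, -0.1, -178.1]
force: [1.1, -0.2, 0.9]
opening: 0.0874
gripper_force: 0.0
clock 2.55 pos [0.5329 0.0206 0.1688] rpy [-1.7991e+02 -1.2000e-01 -1.7808e+02] q [  23.3   11.2  -23.5    0.   -55.4 -111.4] F [ 1.1 -0.2  0.9] M [ 0.04 -0.11  0.01] op 0.08742509653376374 0.0
delta [-0.009  0.036  0.617] rot [-0.001 -0.001 -0.001]
```

View pics/t1.png

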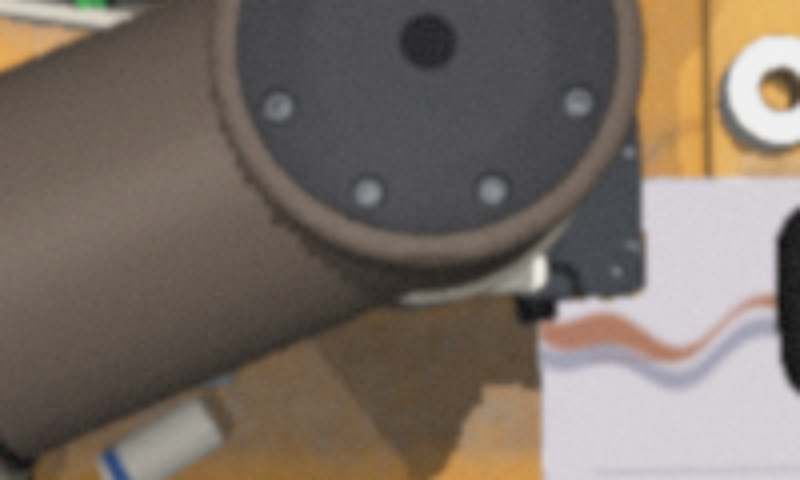

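The arm hides the knob in the top view; only the T bar's end shows, near (538,305). I'll descend and close.

```bash
python3 -m creep '[{"grip":0,"delta_pos":[-0.006,0.036,0.3],"rotation":[0,0,0]},{"grip":0,"delta_pos":[-0.006,0.036,0.5],"rotation":[0,0,0]},{"grip":0,"delta_pos":[-0.006,0.036,0.615],"rotation":[0,0,0]},{"grip":0,"delta_pos":[-0.006,0.036,0.615],"rotation":[0,0,0]}]'
python3 -m creep '[{"grip":1,"delta_pos":[0,0,0],"rotation":[0,0,0]},{"grip":1,"delta_pos":[0,0,0],"rotation":[0,0,0]},{"grip":1,"delta_pos":[0,0,0],"rotation":[0,0,0]},{"grip":1,"delta_pos":[0,0,0],"rotation":[0,0,0]},{"grip":1,"delta_pos":[0,0,0],"rotation":[0,0,0]}]'
python3 -c "
from h import *
to((.5335,.0242,.107),-178)
s=ctrl.snapshot('side'); cv2.imwrite('pics/s1.png',cv2.resize(s['color'][130:270,260:420,::-1],None,fx=4,fy=4))"
```

```text
clock: 3.0
tool_pos: [0.5339, 0.0249, 0.1077]
orientation: [180.0, 0.0, -178.1]
force: [-1.3, 0.2, -0.3]
opening: 0.0877
gripper_force: 0.0
clock: 3.5
tool_pos: [0.5338, 0.0252, 0.1074]
orientation: [180.0, 0.0, -178.2]
force: [0.1, 0.7, 1.5]
opening: 0.053
gripper_force: 0.0
clock 3.5 pos [0.5338 0.0252 0.1074] rpy [ 1.7999e+02  3.0000e-02 -1.7816e+02] q [  23.7   15.3  -27.6    0.   -47.1 -111.9] F [0.1 0.7 1.5] M [-0.02 -0.02  0.02] op 0.05301958067340264 0.0
delta [ 0.003 -0.01   0.004] rot [ 0.     0.    -0.002]
```

View pics/s1.png

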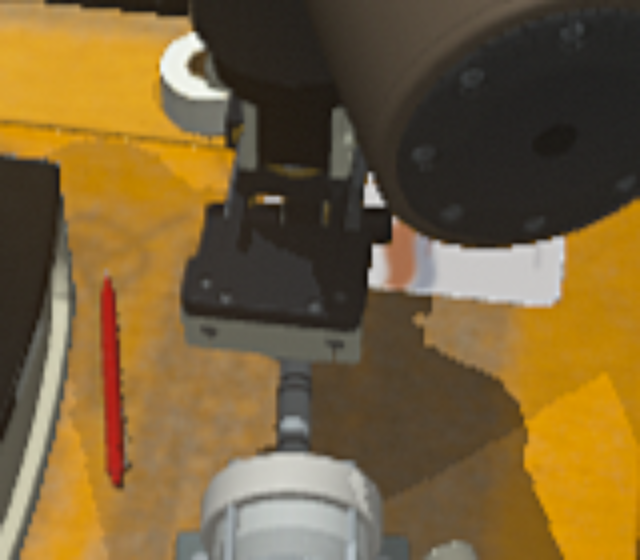

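The gripper covers the knob, and the cap and rings are visible at (292,390). The fingers are still closing.

```bash
python3 -m creep '[{"grip":1,"delta_pos":[0,0,0],"rotation":[0,0,0]},{"grip":1,"delta_pos":[0,0,0],"rotation":[0,0,0]},{"grip":1,"delta_pos":[0,0,0],"rotation":[0,0,0]},{"grip":1,"delta_pos":[0,0,0],"rotation":[0,0,0]},{"grip":1,"delta_pos":[0,0,0],"rotation":[0,0,0]}]'
python3 -m creep '[{"grip":1,"delta_pos":[0,0,0],"rotation":[0,0,-0.09]},{"grip":1,"delta_pos":[0,0,0],"rotation":[0,0,-0.18]},{"grip":1,"delta_pos":[0,0,0],"rotation":[0,0,-0.22]},{"grip":1,"delta_pos":[0,0,0],"rotation":[0,0,-0.22]}]'
python3 -c "
from h import *
to((.5335,.0242,.107))"
```

```text
clock: 4.05
tool_pos: [0.5337, 0.0253, 0.1071]
orientation: [180.0, 0.0, -178.2]
force: [-0.8, 1.3, 0.8]
opening: 0.0335
gripper_force: 30.0
clock: 4.45
tool_pos: [0.5336, 0.0252, 0.107]
orientation: [180.0, -0.0, -158.3]
force: [-0.6, 0.2, -0.8]
opening: 0.0337
gripper_force: 30.0
clock 4.45 pos [0.5336 0.0252 0.107 ] rpy [ 179.99   -0.   -158.33] q [ 23.7  15.4 -27.6  -0.  -47.1 -92.1] F [-0.6  0.2 -0.8] M [0.45 0.03 0.14] op 0.03374239550096532 29.99873086810112
delta [ 0.005 -0.009 -0.   ] rot [0 0 0]
```

```bash
for_M(){ python3 -c "
from plant import ctrl
o=ctrl.get_obs();print(o['orientation'].round(1),o['moment'].round(2),o['force'].round(1),o['opening'].round(4),o['joint_pos'][5].round(1))"; }
python3 -m creep '[{"grip":1,"delta_pos":[0,0,0],"rotation":[0,0,-0.09]},{"grip":1,"delta_pos":[0,0,0],"rotation":[0,0,-0.18]},{"grip":1,"delta_pos":[0,0,0],"rotation":[0,0,-0.27]},{"grip":1,"delta_pos":[0,0,0],"rotation":[0,0,-0.36]},{"grip":1,"delta_pos":[0,0,0],"rotation":[0,0,-0.4]}]' >/dev/null; for_M
python3 -m creep '[{"grip":1,"delta_pos":[0,0,0],"rotation":[0,0,-0.09]},{"grip":1,"delta_pos":[0,0,0],"rotation":[0,0,-0.18]},{"grip":1,"delta_pos":[0,0,0],"rotation":[0,0,-0.27]},{"grip":1,"delta_pos":[0,0,0],"rotation":[0,0,-0.36]},{"grip":1,"delta_pos":[0,0,0],"rotation":[0,0,-0.4]}]' >/dev/null; for_M
```

```text
Traceback (most recent call last):
AttributeError: 'float' object has no attribute 'round'
Traceback (most recent call last):
AttributeError: 'float' object has no attribute 'round'
```

```bash
python3 -m creep '[{"grip":1,"delta_pos":[0,0,0],"rotation":[0,0,-0.09]},{"grip":1,"delta_pos":[0,0,0],"rotation":[0,0,-0.18]},{"grip":1,"delta_pos":[0,0,0],"rotation":[0,0,-0.27]},{"grip":1,"delta_pos":[0,0,0],"rotation":[0,0,-0.36]},{"grip":1,"delta_pos":[0,0,0],"rotation":[0,0,-0.36]}]' >/dev/null
python3 -c "
from h import *
u=np.array([-.13274,.99115,0]); o=ctrl.get_obs()
to(o['tool_pos']+u*.0285)"
```

```text
clock 5.95 pos [0.5335 0.0249 0.1066] rpy [179.96   0.   -53.96] q [ 23.7  15.4 -27.6   0.  -47.   12.3] F [ 2.2 -1.5 -4.4] M [-0.32 -0.6   0.07] op 0.03411855432098328 29.99727800488472
delta [-0.251 -0.136 -0.   ] rot [0 0 0]
```

```bash
python3 -m creep '[{"grip":1,"delta_pos":[-0.03,-0.016,0],"rotation":[0,0,0]},{"grip":1,"delta_pos":[-0.06,-0.033,0],"rotation":[0,0,0]},{"grip":1,"delta_pos":[-0.088,-0.048,0],"rotation":[0,0,0]},{"grip":1,"delta_pos":[-0.088,-0.048,0],"rotation":[0,0,0]}]'
python3 -c "
from h import *
u=np.array([-.13274,.99115,0]); o=ctrl.get_obs()
to(o['tool_pos']+u*.0185)
s=ctrl.snapshot('side'); cv2.imwrite('pics/s2.png',cv2.resize(s['color'][130:270,260:420,::-1],None,fx=4,fy=4))"
```

```text
clock: 6.35
tool_pos: [0.5321, 0.0357, 0.1067]
orientation: [180.0, 0.0, -54.0]
force: [2.0, 2.1, -9.0]
opening: 0.0333
gripper_force: 30.0
clock 6.35 pos [0.5321 0.0357 0.1067] rpy [ 1.7998e+02  3.0000e-02 -5.4030e+01] q [ 24.9  15.3 -27.7  -0.  -47.   11.1] F [ 2.   2.1 -9. ] M [ 0.38 -0.61 -0.01] op 0.03327218193913085 29.99868482351303
delta [-0.163 -0.088  0.   ] rot [0 0 0]
```

View pics/s2.png

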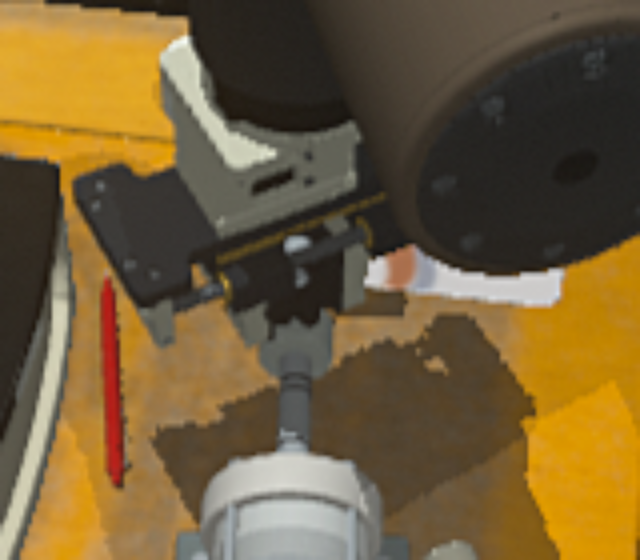

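The collar came away from the rod: the lateral force is only ~2-3 N, and the double ring at about (293,378) hasn't moved. I'll slide the rest of the way.

```bash
python3 -m creep '[{"grip":1,"delta_pos":[-0.04,-0.021,0],"rotation":[0,0,0]},{"grip":1,"delta_pos":[-0.08,-0.043,0],"rotation":[0,0,0]},{"grip":1,"delta_pos":[-0.12,-0.065,0],"rotation":[0,0,0]},{"grip":1,"delta_pos":[-0.155,-0.084,0],"rotation":[0,0,0]},{"grip":1,"delta_pos":[-0.155,-0.084,0],"rotation":[0,0,0]}]'
python3 -c "
from h import *
o=ctrl.get_obs()
to(o['tool_pos'])
s=ctrl.snapshot('side'); cv2.imwrite('pics/s3.png',cv2.resize(s['color'][195:255,305:365,::-1],None,fx=9,fy=9,interpolation=cv2.INTER_CUBIC))
u=np.array([-.13274,.99115]);c=np.array([.52910,.05958])
for nm,z,d in (('rodtop',.07,0),('axis',.062,0)):
  for k in (-.012,-.003,0,.003,.028): print(nm,k,proj(s,np.array([*(c+u*(.0045+k)),z])).round(1))
print('face rim top',proj(s,np.array([*(c+u*.0045),.081])))
"
```

```text
clock: 6.9
tool_pos: [0.5297, 0.0532, 0.1068]
orientation: [180.0, 0.0, -53.9]
force: [2.6, 1.0, -11.2]
opening: 0.0339
gripper_force: 30.0
clock 6.9 pos [0.5297 0.0532 0.1068] rpy [ 1.7998e+02  3.0000e-02 -5.3950e+01] q [ 26.8  15.2 -27.8  -0.  -47.    9.2] F [  2.6   1.  -11.2] M [ 0.36 -0.57 -0.02] op 0.03391184523293492 29.99803438782692
delta [0. 0. 0.] rot [0 0 0]
rodtop -0.012 [333.2 218.9]
rodtop -0.003 [333.1 222.6]
rodtop 0 [333.1 223.8]
rodtop 0.003 [333. 225.]
rodtop 0.028 [332.7 235.4]
axis -0.012 [333.2 221.4]
axis -0.003 [333.1 225. ]
axis 0 [333.1 226.2]
axis 0.003 [333.  227.4]
axis 0.028 [332.7 237.8]
face rim top [333.09466831 220.42330065]
```

View pics/s3.png

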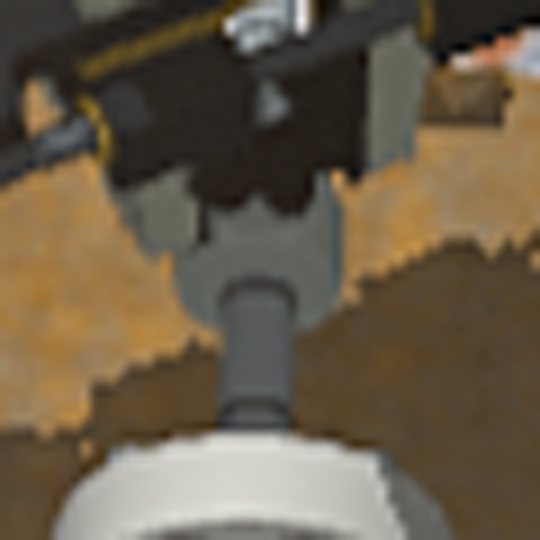

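The near line of the double ring shows right at the collar's face, at crop (257,293). The single ring is at (257,405). I'll check with an intensity profile.

```bash
python3 -c "
from h import *
s=np.mean([ctrl.snapshot('side')['color'].mean(2) for _ in range(6)],0)
for a in range(214,246): print(a,s[a,331:335].mean().round(0),end='; ')
b=cv2.imread('pics/side0.png').mean(2)
print()
for a in range(210,246): print(a,b[a,331:335].mean().round(0),end='; ')
"
```

```text
214 32.0; 215 30.0; 216 43.0; 217 68.0; 218 89.0; 219 93.0; 220 97.0; 221 98.0; 222 96.0; 223 96.0; 224 94.0; 225 84.0; 226 61.0; 227 75.0; 228 91.0; 229 89.0; 230 89.0; 231 88.0; 232 89.0; 233 89.0; 234 89.0; 235 89.0; 236 89.0; 237 90.0; 238 93.0; 239 64.0; 240 72.0; 241 90.0; 242 75.0; 243 174.0; 244 215.0; 245 209.0; 
210 96.0; 211 92.0; 212 92.0; 213 95.0; 214 95.0; 215 102.0; 216 151.0; 217 171.0; 218 168.0; 219 167.0; 220 168.0; 221 168.0; 222 174.0; 223 120.0; 224 124.0; 225 155.0; 226 113.0; 227 144.0; 228 174.0; 229 170.0; 230 169.0; 231 169.0; 232 169.0; 233 170.0; 234 170.0; 235 169.0; 236 169.0; 237 171.0; 238 176.0; 239 115.0; 240 133.0; 241 175.0; 242 166.0; 243 193.0; 244 213.0; 245 212.0;
```

The face is within about 1 mm of the ring's middle, and the plunger hasn't moved. Now I'll tighten.

```bash
python3 -m creep '[{"grip":1,"delta_pos":[0,0,0],"rotation":[0,0,0.09]},{"grip":1,"delta_pos":[0,0,0],"rotation":[0,0,0.18]},{"grip":1,"delta_pos":[0,0,0],"rotation":[0,0,0.27]},{"grip":1,"delta_pos":[0,0,0],"rotation":[0,0,0.36]},{"grip":1,"delta_pos":[0,0,0],"rotation":[0,0,0.4]}]' >/dev/null
python3 -m creep '[{"grip":1,"delta_pos":[0,0,0],"rotation":[0,0,0.09]},{"grip":1,"delta_pos":[0,0,0],"rotation":[0,0,0.18]},{"grip":1,"delta_pos":[0,0,0],"rotation":[0,0,0.27]},{"grip":1,"delta_pos":[0,0,0],"rotation":[0,0,0.36]},{"grip":1,"delta_pos":[0,0,0],"rotation":[0,0,0.4]}]' >/dev/null
python3 -c "
from h import *
to((.5297,.0532,.1068))"
python3 -m creep '[{"grip":1,"delta_pos":[0,0,0],"rotation":[0,0,0.09]},{"grip":1,"delta_pos":[0,0,0],"rotation":[0,0,0.18]},{"grip":1,"delta_pos":[0,0,0],"rotation":[0,0,0.27]},{"grip":1,"delta_pos":[0,0,0],"rotation":[0,0,0.36]},{"grip":1,"delta_pos":[0,0,0],"rotation":[0,0,0.36]}]' >/dev/null
python3 -c "
from h import *
to((.5297,.0532,.1068))"
```

```text
clock 8.25 pos [0.5297 0.0524 0.107 ] rpy [ 1.7998e+02 -2.0000e-02 -1.2626e+02] q [ 26.8  15.2 -27.8  -0.  -47.  -63. ] F [  0.8   1.1 -12.3] M [ 0.53 -0.21  0.2 ] op 0.033566862381919825 29.997453689575195
delta [-0.006  0.005  0.002] rot [0 0 0]
clock 8.75 pos [0.5299 0.0524 0.1072] rpy [-1.8000e+02 -2.0000e-02 -1.5849e+02] q [ 26.8  15.2 -27.8  -0.  -47.  -95.3] F [  1.3   1.1 -10.5] M [ 0.26 -0.14 -0.06] op 0.03360195629561945 30.000118911266327
delta [-0.001  0.008  0.004] rot [0 0 0]
```

```bash
python3 -m creep '[{"grip":1,"delta_pos":[0,0,0],"rotation":[0,0,0.06]},{"grip":1,"delta_pos":[0,0,0],"rotation":[0,0,0.12]},{"grip":1,"delta_pos":[0,0,0],"rotation":[0,0,0.18]},{"grip":1,"delta_pos":[0,0,0],"rotation":[0,0,0.2]},{"grip":1,"delta_pos":[0,0,0],"rotation":[0,0,0.2]}]' >/dev/null
python3 -c "
from h import *
to((.5297,.0532,.1068))"
python3 -m creep '[{"grip":1,"delta_pos":[0,0,0],"rotation":[0,0,0.04]},{"grip":1,"delta_pos":[0,0,0],"rotation":[0,0,0.08]},{"grip":1,"delta_pos":[0,0,0],"rotation":[0,0,0.1]},{"grip":1,"delta_pos":[0,0,0],"rotation":[0,0,0.1]}]' >/dev/null
python3 -c "
from h import *
to((.5297,.0532,.1068))"
```

```text
clock 9.25 pos [0.5299 0.0524 0.1072] rpy [-1.7999e+02 -1.0000e-02 -1.7616e+02] q [  26.8   15.2  -27.8    0.   -47.  -112.9] F [-0.1 -0.5 -8.9] M [0.24 0.09 0.09] op 0.033767271174162214 29.999258816242218
delta [0.001 0.008 0.004] rot [0 0 0]
clock 9.65 pos [0.5299 0.0524 0.1072] rpy [-1.7999e+02 -1.0000e-02  1.7482e+02] q [  26.8   15.2  -27.8    0.   -47.  -121.9] F [-0.6  0.5 -6.6] M [0.18 0.29 0.19] op 0.03375555025774838 29.99945394694805
delta [0.003 0.008 0.004] rot [0 0 0]
```

```bash
python3 -m creep '[{"grip":1,"delta_pos":[0,0,0],"rotation":[0,0,0.06]},{"grip":1,"delta_pos":[0,0,0],"rotation":[0,0,0.12]},{"grip":1,"delta_pos":[0,0,0],"rotation":[0,0,0.18]},{"grip":1,"delta_pos":[0,0,0],"rotation":[0,0,0.2]},{"grip":1,"delta_pos":[0,0,0],"rotation":[0,0,0.2]}]' >/dev/null
python3 -c "
from h import *
to((.5297,.0532,.1068))"
python3 -m creep '[{"grip":1,"delta_pos":[0,0,0],"rotation":[0,0,0.06]},{"grip":1,"delta_pos":[0,0,0],"rotation":[0,0,0.12]},{"grip":1,"delta_pos":[0,0,0],"rotation":[0,0,0.18]},{"grip":1,"delta_pos":[0,0,0],"rotation":[0,0,0.2]},{"grip":1,"delta_pos":[0,0,0],"rotation":[0,0,0.2]}]' >/dev/null
python3 -c "
from h import *
to((.5297,.0532,.1068))"
```

```text
clock 10.15 pos [0.5299 0.0524 0.1073] rpy [-179.99   -0.    156.8 ] q [  26.8   15.2  -27.8    0.   -47.  -140. ] F [-1.1  0.1 -6.1] M [0.14 0.54 0.14] op 0.033538404923465714 29.99966874718666
delta [0.005 0.006 0.005] rot [0 0 0]
clock 10.65 pos [0.5304 0.0522 0.1078] rpy [-1.7999e+02  7.0000e-02  1.3889e+02] q [ 2.680e+01  1.520e+01 -2.780e+01  1.000e-01 -4.700e+01 -1.579e+02] F [ 0.3 -2.2 -1.7] M [-1.14  0.32  1.01] op 0.03519089205234449 30.00071257352829
delta [0.012 0.003 0.01 ] rot [0 0 0]
```

The moment rose to 1 N·m and the pads are riding up the lobes, so the knob has stopped. I'll regrasp 68° back and check it again.

```bash
python3 -m creep '[{"grip":0.35,"delta_pos":[0,0,0],"rotation":[0,0,0]},{"grip":0.35,"delta_pos":[0,0,0],"rotation":[0,0,0]},{"grip":0.35,"delta_pos":[0,0,0],"rotation":[0,0,0]},{"grip":0.35,"delta_pos":[0,0,0],"rotation":[0,0,0]}]'
python3 -m creep '[{"grip":0.35,"delta_pos":[0,0,0],"rotation":[0,0,-0.375]},{"grip":0.35,"delta_pos":[0,0,0],"rotation":[0,0,-0.375]},{"grip":0.35,"delta_pos":[0,0,0],"rotation":[0,0,-0.375]},{"grip":0.35,"delta_pos":[0,0,0],"rotation":[0,0,-0.375]},{"grip":0.35,"delta_pos":[0,0,0],"rotation":[0,0,-0.375]}]'>/dev/null
python3 -m creep '[{"grip":0.35,"delta_pos":[0,0,0],"rotation":[0,0,-0.375]},{"grip":0.35,"delta_pos":[0,0,0],"rotation":[0,0,-0.375]},{"grip":0.35,"delta_pos":[0,0,0],"rotation":[0,0,-0.375]},{"grip":0.35,"delta_pos":[0,0,0],"rotation":[0,0,-0.375]},{"grip":0.35,"delta_pos":[0,0,0],"rotation":[0,0,-0.375]}]'>/dev/null
python3 -m creep '[{"grip":1,"delta_pos":[0,0,0],"rotation":[0,0,0]},{"grip":1,"delta_pos":[0,0,0],"rotation":[0,0,0]},{"grip":1,"delta_pos":[0,0,0],"rotation":[0,0,0]},{"grip":1,"delta_pos":[0,0,0],"rotation":[0,0,0]},{"grip":1,"delta_pos":[0,0,0],"rotation":[0,0,0]}]'
python3 -c "
from h import *
to((.5297,.0532,.1068))"
```

```text
clock: 11.05
tool_pos: [0.5305, 0.0528, 0.1074]
orientation: [179.9, 0.0, 138.7]
force: [-0.5, -0.4, 0.5]
opening: 0.0556
gripper_force: 0.0
clock: 12.55
tool_pos: [0.53, 0.0526, 0.1071]
orientation: [180.0, -0.0, -153.9]
force: [-1.0, 0.1, 1.1]
opening: 0.0344
gripper_force: 30.0
clock 12.55 pos [0.53   0.0526 0.1071] rpy [ 180.    -0.  -153.9] q [ 26.8  15.2 -27.8  -0.  -47.  -90.7] F [-1.   0.1  1.1] M [0.24 0.19 0.19] op 0.03442035336648596 30.00010907649994
delta [0.    0.006 0.003] rot [0 0 0]
```

Tightening in 5° steps, watching the moment.

```bash
python3 -m creep '[{"grip":1,"delta_pos":[0,0,0],"rotation":[0,0,0.03]},{"grip":1,"delta_pos":[0,0,0],"rotation":[0,0,0.055]},{"grip":1,"delta_pos":[0,0,0],"rotation":[0,0,0.055]}]' >/dev/null
python3 -c "
from h import *
to((.5297,.0532,.1068))"
python3 -m creep '[{"grip":1,"delta_pos":[0,0,0],"rotation":[0,0,0.03]},{"grip":1,"delta_pos":[0,0,0],"rotation":[0,0,0.055]},{"grip":1,"delta_pos":[0,0,0],"rotation":[0,0,0.055]}]' >/dev/null
python3 -c "
from h import *
to((.5297,.0532,.1068))"
python3 -m creep '[{"grip":1,"delta_pos":[0,0,0],"rotation":[0,0,0.03]},{"grip":1,"delta_pos":[0,0,0],"rotation":[0,0,0.055]},{"grip":1,"delta_pos":[0,0,0],"rotation":[0,0,0.055]}]' >/dev/null
python3 -c "
from h import *
to((.5297,.0532,.1068))"
```

```text
clock 12.85 pos [0.5298 0.0525 0.1071] rpy [-1.7998e+02 -3.0000e-02 -1.5879e+02] q [ 26.8  15.2 -27.8   0.  -47.  -95.6] F [-1.7  0.7  1.5] M [0.09 0.61 0.89] op 0.035043661071570496 30.001274049282074
delta [-0.001  0.007  0.003] rot [0 0 0]
clock 13.15 pos [0.53   0.0526 0.1071] rpy [-179.99   -0.   -163.69] q [  26.8   15.2  -27.8    0.   -47.  -100.5] F [-0.2  1.   2. ] M [0.07 0.41 0.9 ] op 0.03583604113566573 30.001049637794495
delta [0.001 0.007 0.003] rot [0 0 0]
clock 13.45 pos [0.5301 0.0525 0.1071] rpy [-179.99    0.   -168.63] q [  26.8   15.2  -27.8    0.   -47.  -105.4] F [-0.8  0.9  2.7] M [-0.04  0.4   0.78] op 0.036007336675959484 30.00083237886429
delta [0.002 0.007 0.003] rot [0 0 0]
```

The knob is solid: the moment goes to 0.9 N·m at once and the pads slip. Release, rise and check.

```bash
python3 -m creep '[{"grip":0,"delta_pos":[0,0,0],"rotation":[0,0,0]},{"grip":0,"delta_pos":[0,0,0],"rotation":[0,0,0]},{"grip":0,"delta_pos":[0,0,0],"rotation":[0,0,0]},{"grip":0,"delta_pos":[0,0,0],"rotation":[0,0,0]},{"grip":0,"delta_pos":[0,0,0],"rotation":[0,0,0]}]' >/dev/null
python3 -m creep '[{"grip":0,"delta_pos":[0,0,-0.5],"rotation":[0,0,0]},{"grip":0,"delta_pos":[0,0,-1],"rotation":[0,0,0]},{"grip":0,"delta_pos":[0,0,-1],"rotation":[0,0,0]}]'
python3 -c "
from h import *
s=np.mean([ctrl.snapshot('side')['color'].mean(2) for _ in range(4)],0)
for a in range(214,246): print(a,s[a,331:335].mean().round(0),end='; ')
u=np.array([-.13274,.99115]);T=np.array([.5422,-.0439]); hb=T-u*.011; print(hb)
to([*(hb-u*.055),.205],-172.4)
"
```

```text
clock: 14.25
tool_pos: [0.5337, 0.0535, 0.2141]
orientation: [180.0, 0.6, -168.6]
force: [0.2, 0.7, -0.3]
opening: 0.0869
gripper_force: 0.0
214 36.0; 215 36.0; 216 34.0; 217 32.0; 218 46.0; 219 82.0; 220 100.0; 221 97.0; 222 92.0; 223 93.0; 224 90.0; 225 82.0; 226 62.0; 227 83.0; 228 100.0; 229 103.0; 230 98.0; 231 91.0; 232 96.0; 233 102.0; 234 108.0; 235 100.0; 236 95.0; 237 98.0; 238 109.0; 239 79.0; 240 78.0; 241 101.0; 242 104.0; 243 104.0; 244 103.0; 245 104.0; [ 0.54366014 -0.05480265]
clock 14.45 pos [0.5294 0.0524 0.2064] rpy [ 1.7999e+02 -6.0000e-02 -1.6873e+02] q [  26.8    9.   -20.8   -0.   -60.2 -105.5] F [-0.5 -0.7 -0.7] M [-0.02 -0.01  0.01] op 0.08769394396916977 0.0
delta [ 0.105 -1.628  0.014] rot [ 0.    -0.001  0.041]
```

The ring and face are unchanged. Now I'll move behind the handle, fingers closed.

```bash
python3 -m creep '[{"grip":1,"delta_pos":[0.05,-0.4,0],"rotation":[0,0,0]},{"grip":1,"delta_pos":[0.05,-0.79,0],"rotation":[0,0,0]}]' >/dev/null
python3 -m creep '[{"grip":1,"delta_pos":[0.05,-0.4,0],"rotation":[0,0,0.041]},{"grip":1,"delta_pos":[0.05,-0.79,0],"rotation":[0,0,0.041]},{"grip":1,"delta_pos":[0.05,-0.79,0],"rotation":[0,0,0.041]},{"grip":1,"delta_pos":[0.05,-0.79,0],"rotation":[0,0,0.041]},{"grip":1,"delta_pos":[0.05,-0.79,0],"rotation":[0,0,0.041]}]' >/dev/null
python3 -m creep '[{"grip":1,"delta_pos":[0,0,0],"rotation":[0,0,0]},{"grip":1,"delta_pos":[0,0,0],"rotation":[0,0,0]},{"grip":1,"delta_pos":[0,0,0],"rotation":[0,0,0]},{"grip":1,"delta_pos":[0,0,0],"rotation":[0,0,0]},{"grip":1,"delta_pos":[0,0,0],"rotation":[0,0,0]}]' >/dev/null
python3 -c "
from h import *
u=np.array([-.13274,.99115]);hb=np.array([.54366,-.0548])
to([*(hb-u*.05),.076],-172.4)
s=ctrl.snapshot('side'); cv2.imwrite('pics/s4.png',cv2.resize(s['color'][100:260,230:430,::-1],None,fx=3.5,fy=3.5))"
```

```text
clock 15.65 pos [ 0.5512 -0.1041  0.2072] rpy [ 1.8000e+02  1.0000e-02 -1.7238e+02] q [  9.3  11.7 -17.3  -0.  -61.  -91.7] F [ 0.5  0.  -0.4] M [ 0.02 -0.    0.03] op 0.0014687348316916996 0.0
delta [ 9.000e-03 -1.000e-03  1.312e+00] rot [0. 0. 0.]
```

View pics/s4.png

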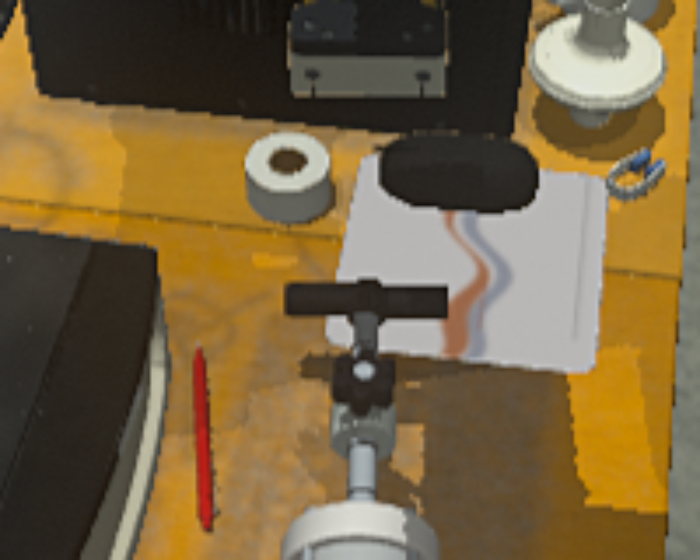

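The collar sits forward on the rod at (365,425), and the T bar is unmoved at (366,300). I'll descend behind the bar.

```bash
python3 -m creep '[{"grip":1,"delta_pos":[0.01,0,0.4],"rotation":[0,0,0]},{"grip":1,"delta_pos":[0.01,0,0.8],"rotation":[0,0,0]},{"grip":1,"delta_pos":[0.01,0,0.8],"rotation":[0,0,0]}]' >/dev/null
python3 -m creep '[{"grip":1,"delta_pos":[0,0,0.3],"rotation":[0,0,0]},{"grip":1,"delta_pos":[0,0,0.51],"rotation":[0,0,0]},{"grip":1,"delta_pos":[0,0,0.51],"rotation":[0,0,0]},{"grip":1,"delta_pos":[0,0.1,0.51],"rotation":[0,0,0]},{"grip":1,"delta_pos":[0,0.2,0.51],"rotation":[0,0,0]}]'
python3 -c "
from h import *
u=np.array([-.13274,.99115]);hb=np.array([.54366,-.0548]);o=ctrl.get_obs()
to([*(hb+u*(.07-.021)),.076],-172.4)"
```

```text
clock: 16.5
tool_pos: [0.5487, -0.0841, 0.078]
orientation: [-180.0, 0.2, -172.4]
force: [0.6, 0.6, -0.7]
opening: 0.0001
gripper_force: 0.0
clock 16.5 pos [ 0.5487 -0.0841  0.078 ] rpy [-1.7999e+02  1.5000e-01 -1.7242e+02] q [ 11.5  19.2 -26.8   0.  -43.9 -94. ] F [ 0.6  0.6 -0.7] M [ 0.02 -0.08  0.02] op 0.00013334393353505114 0.0
delta [0.012 0.787 0.02 ] rot [-0.     0.002 -0.   ]
```

```bash
python3 -m creep '[{"grip":1,"delta_pos":[0.01,0.1,0],"rotation":[0,0,0]},{"grip":1,"delta_pos":[0.01,0.2,0],"rotation":[0,0,0]},{"grip":1,"delta_pos":[0.01,0.3,0],"rotation":[0,0,0]},{"grip":1,"delta_pos":[0.01,0.4,0],"rotation":[0,0,0]},{"grip":1,"delta_pos":[0.01,0.4,0],"rotation":[0,0,0]}]'
python3 -m creep '[{"grip":1,"delta_pos":[0,0.1,0],"rotation":[0,0,0]},{"grip":1,"delta_pos":[0,0.2,0],"rotation":[0,0,0]},{"grip":1,"delta_pos":[0,0.26,0],"rotation":[0,0,0]},{"grip":1,"delta_pos":[0,0.3,0],"rotation":[0,0,0]},{"grip":1,"delta_pos":[0,0.3,0],"rotation":[0,0,0]}]'
python3 -c "
from h import *
u=np.array([-.13274,.99115]);hb=np.array([.54366,-.0548]);o=ctrl.get_obs()
to([*(hb+u*(.07-.021)),.076],-172.4)"
```

```text
clock: 17.0
tool_pos: [0.5415, -0.0439, 0.077]
orientation: [-180.0, 0.1, -172.3]
force: [0.2, -0.2, 0.1]
opening: 0.0005
gripper_force: 0.0
clock: 17.5
tool_pos: [0.5374, -0.0151, 0.0766]
orientation: [-180.0, 0.0, -172.4]
force: [0.8, -2.6, 1.1]
opening: 0.0003
gripper_force: 1.0
clock 17.5 pos [ 0.5374 -0.0151  0.0766] rpy [-1.7999e+02  4.0000e-02 -1.7236e+02] q [  19.3   17.9  -29.     0.   -43.  -101.7] F [ 0.8 -2.6  1.1] M [-0.73 -0.22 -0.04] op 0.00025046734533616254 0.9982911497354507
delta [-0.009  0.088  0.006] rot [-0.  0.  0.]
```

```bash
python3 -m creep '[{"grip":1,"delta_pos":[0,0.04,0],"rotation":[0,0,0]},{"grip":1,"delta_pos":[0,0.06,0],"rotation":[0,0,0]}]'|grep -E "pos|^force"
python3 -m creep '[{"grip":1,"delta_pos":[0,0.03,0],"rotation":[0,0,0]}]'|grep -E "pos|^force"
python3 -c "
from h import *
s=ctrl.snapshot('side'); cv2.imwrite('pics/s5.png',cv2.resize(s['color'][160:260,280:390,::-1],None,fx=5.5,fy=5.5,interpolation=cv2.INTER_CUBIC))"
```

```text
tool_pos: [0.5366, -0.0098, 0.0765]
force: [1.5, -6.2, 3.9]
tool_pos: [0.5363, -0.007, 0.0765]
force: [1.4, -6.3, 4.0]
```

View pics/s5.png

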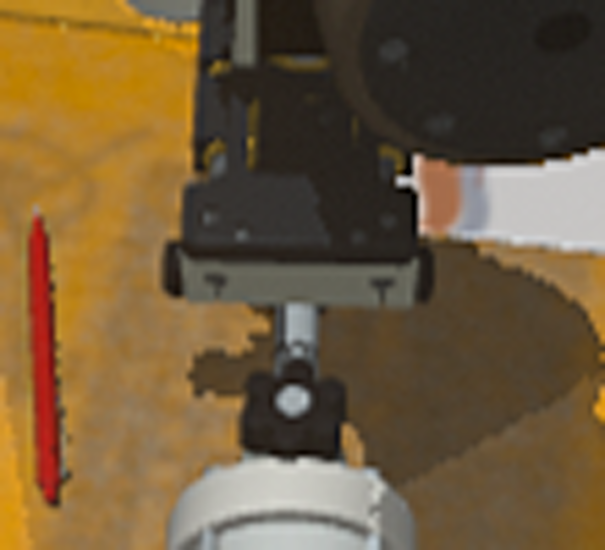

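The collar is now just in front of the cap, with the knob at (293,400), and the push shows the expected 6 N. I'll continue gently.

```bash
python3 -m creep '[{"grip":1,"delta_pos":[0,0.03,0],"rotation":[0,0,0]},{"grip":1,"delta_pos":[0,0.04,0],"rotation":[0,0,0]}]'|grep -E "pos|^force"
python3 -m creep '[{"grip":1,"delta_pos":[0,0.03,0],"rotation":[0,0,0]}]'|grep -E "pos|^force"
python3 -m creep '[{"grip":1,"delta_pos":[0,0.03,0],"rotation":[0,0,0]}]'|grep -E "pos|^force"
python3 -c "
from h import *
u=np.array([-.13274,.99115]);c=np.array([.52910,.05958])
s=ctrl.snapshot('side'); print(proj(s,np.array([*(c+u*(.0045+.07-.012)),.113])))"
```

```text
tool_pos: [0.5357, -0.0029, 0.0765]
force: [1.5, -9.1, 3.6]
tool_pos: [0.5355, -0.0017, 0.0766]
force: [9.6, -30.5, 0.2]
tool_pos: [0.5353, -0.0007, 0.0766]
force: [11.7, -36.4, -2.3]
[332.32260714 235.20324501]
```

There's a firm stop at 36 N. I'll back off, rise clear and look.

```bash
python3 -m creep '[{"grip":1,"delta_pos":[0,-0.05,0],"rotation":[0,0,0]},{"grip":1,"delta_pos":[0,-0.3,0],"rotation":[0,0,0]},{"grip":1,"delta_pos":[0,-0.6,0],"rotation":[0,0,0]},{"grip":1,"delta_pos":[0,-0.8,0],"rotation":[0,0,0]},{"grip":1,"delta_pos":[0,-0.8,0],"rotation":[0,0,0]}]' >/dev/null
python3 -m creep '[{"grip":1,"delta_pos":[0,0,-0.5],"rotation":[0,0,0]},{"grip":1,"delta_pos":[0,0,-1],"rotation":[0,0,0]},{"grip":1,"delta_pos":[0,0,-1],"rotation":[0,0,0]},{"grip":1,"delta_pos":[0.5,-0.2,-1],"rotation":[0,0,0]},{"grip":1,"delta_pos":[1,-0.2,-1],"rotation":[0,0,0]}]'
python3 -c "
from h import *
s=ctrl.snapshot('top'); t=ctrl.snapshot('side')
a=cv2.resize(s['color'][185:245,250:350,::-1],None,fx=5,fy=5,interpolation=cv2.INTER_CUBIC);b=cv2.resize(t['color'][180:260,285:385,::-1],(500,290),interpolation=cv2.INTER_CUBIC)
cv2.imwrite('pics/f.png',np.vstack([a,b]))
g=t['color'].mean(2)
for r in range(218,246): print(r,g[r,331:335].mean().round(0),end='; ')
print(ctrl.get_obs()['tool_pos'])"
```

```text
clock: 19.3
tool_pos: [0.452, -0.1082, 0.1756]
orientation: [180.0, -0.0, -172.4]
force: [-1.3, 0.2, 0.1]
opening: 0.0005
gripper_force: 0.0
218 163.0; 219 173.0; 220 174.0; 221 174.0; 222 174.0; 223 180.0; 224 121.0; 225 143.0; 226 170.0; 227 112.0; 228 59.0; 229 51.0; 230 43.0; 231 44.0; 232 146.0; 233 186.0; 234 185.0; 235 189.0; 236 154.0; 237 78.0; 238 42.0; 239 48.0; 240 48.0; 241 49.0; 242 48.0; 243 36.0; 244 32.0; 245 150.0; [ 0.44623623 -0.10859644  0.17533989]
```

View pics/f.png

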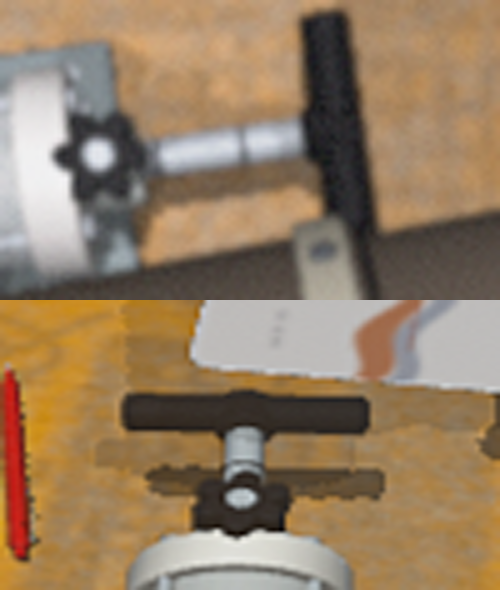

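The collar is against the cap: the knob is at (97,153) in the top crop and the bar at about (338,125). As a last check that it didn't slip, I'll measure the knob-to-bar distance (98 mm expected).

```bash
python3 -c "
from h import *
s=ctrl.snapshot('top');u=np.array([-.13274,.99115])
k=ray(s,(250+(97.5)/5-.4,185+153.5/5-.4),.113)[:2]
print((k-np.array([.5332,.0240]))@u)
g=s['color'].mean(2)
# bar column centre along rows just above the rod, T pixel
for r in range(190,216,3):
    c=np.nonzero(g[r,305:330]<80)[0]+305; print(r,c.mean(),len(c),(k-ray(s,(c.mean(),r),.073)[:2])@u)
"
```

```text
0.09521011939332368
190 314.5 10 0.09427493343904993
193 314.5 10 0.09344032581607531
196 315.5 10 0.09462276382147532
199 315.5 10 0.09378901036843383
202 316.0 11 0.09396301130026138
205 316.0 11 0.09313081327896691
208 315.5 12 0.09129452242993366
211 316.5 12 0.09247436409963836
214 316.5 12 0.0916448392620596
```

```bash
python3 -c "
from h import *
u=np.array([-.13274,.99115]);c=np.array([.52910,.05958])
a=cv2.imread('pics/top0.png').mean(2); s=ctrl.snapshot('top'); b=np.mean([ctrl.snapshot('top')['color'].mean(2) for _ in range(5)],0)
def prof(g,z=.07):
    S=np.arange(-.1,.09,.0005); P=np.array([[proj(s,np.array([*(c+u*t+np.array([u[1],-u[0]])*k),z])) for t in S] for k in (-.003,0,.003)],np.float32)
    return S,cv2.remap(g.astype(np.float32),P[...,0],P[...,1],cv2.INTER_LINEAR).mean(0)
from scipy.signal import find_peaks
for g in (a,b):
    S,p=prof(g); k,_=find_peaks(-p,prominence=12); print([(round(1000*S[i],1),int(p[i])) for i in k])
    e=np.nonzero(p<70)[0]; print('dark',(1000*S[e]).round(1)[[0,-1]], [int(x) for x in p[::8]])
"
```

```text
[(np.float64(-64.5), 157), (np.float64(-47.0), 55), (np.float64(-24.5), 56), (np.float64(2.5), 157), (np.float64(8.5), 153), (np.float64(40.0), 159), (np.float64(72.5), 117)]
dark [-100.   -21.5] [45, 44, 39, 154, 204, 205, 205, 204, 200, 158, 182, 173, 107, 57, 76, 153, 176, 145, 65, 56, 88, 188, 204, 207, 206, 187, 167, 156, 196, 205, 206, 206, 205, 204, 204, 159, 198, 205, 207, 207, 204, 190, 177, 118, 206, 239, 239, 239]
[(np.float64(-24.0), 37), (np.float64(5.0), 157), (np.float64(48.0), 55), (np.float64(72.5), 60)]
dark [-44.5  73. ] [136, 132, 135, 137, 136, 133, 135, 139, 143, 138, 134, 139, 142, 130, 58, 39, 40, 39, 38, 37, 100, 176, 180, 198, 206, 205, 163, 195, 207, 204, 206, 206, 205, 203, 193, 125, 82, 55, 55, 85, 170, 185, 130, 61, 113, 187, 238, 239]
```

The plunger moved 69.5 mm (70 expected), so the collar is on the cap with its face at the double ring. Handing in.

```bash
python3 -c "
from plant import ctrl
print(ctrl.close_job())"
```

```text
the job is handed in; nothing more can be done
None
```

The stop collar is clamped at the double ring (to about 1 mm by camera), its knob tightened until solid, and the T handle is pushed in until the collar stopped on the end cap at about 36 N. I handed the job in at about 20 s with the arm clear; no verdict came back.

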